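# Hang the little brass frame on the display hook and tug it to prove it holds

### The arm

A 6-joint arm with a two-finger parallel gripper is mounted at the origin on the work surface. World frame = base frame: x ahead of the robot, y to its left, z up, the work surface at z = 0. Lengths are in m, angles in rad, forces in N, time in s.
With the tool pointing down it reaches from about 0.3 to 0.875 m from the base axis. Payload 6.4 kg.
Tool frame: the origin (TCP) lies midway between the tips of the shut fingers; the grasp point (between the pads) lies 19 mm behind it; x points along the fingers, y is the direction in which the jaws open and shut, and the axes are right-handed (so a half turn about x gives the same grasp; the last joint's range is limited). The gripper opens to 88 mm and grips with 3 to 60 N. Pads are 18 mm wide; open, the fingers measure 123 mm over their backs; the gripper's body (75 mm by 187 mm) begins 45 mm behind the grasp point.
Start: joints at [-1.478, 0.181, 1.607, -0, 1.354, -0.206], TCP at [0.169, -0.55, 0.239] pointing down, gripper open.
Joint ranges: [-2.99, 2.99], [-0.89, 2.07], [0.3, 2.58], [-1.14, 4.28], [0, 2.63], [-3.12, 3.12]. Speed limits (rad/s): [2.57, 2.57, 3.01, 3.14, 3.14, 3.14].

### API

Orientations are given as a 3x3 rotation matrix whose columns are the frame's x, y, z axes.
In Python, from bench import monitor, viewer, workorder gives the robot as it stands.
- The arm moves only by the shell command python3 -m jog 'ROWS' [FORCE]. ROWS is JSON, a list of rows, each an object with "offset": the shift along the world's x, y, z in m, a list of three; "turn": the turn, a rotation vector about the world's x, y, z in degrees, a list of three; "claw": the finger opening in m, from 0 to 0.0881. A call has 1 to 5 rows; each row shifts and turns the pose as measured when the row begins; what a row does not reach is not made up. A row lasts 1/8 s, in which the tool goes at most 62.5 mm and 10.7 degrees, less where a joint would pass 70% of its speed; a pose out of reach is approached as far as the arm can. A call is refused whole if a number of a shift passes 0.0625 or a number of a turn 10.7, either way. A call with a gripper value outside its range is refused whole. The fingers move at their own pace and stop on an object; FORCE is the grip in N (left out, the last holds). Time passes only in rows, so rows that do not move let the fingers close. It gives the time, the measured TCP pose, the force and the opening at its end, in the units of the state.
- monitor.observe(): the state, without advancing time (a new reading comes with each control period).
- viewer.read_camera(name): name is "scene" or "top"; returns a dict with "pixels" (384x512x3 uint8, red, green, blue), "range_z" (384x512 float32, m along the optical axis (not along the pixel's ray), 0 where there is no reading), "camera_matrix" (3x3 intrinsics, pixels), "R" (3x3) and "t" (3): a world point X has camera coordinates R X + t. Camera axes: x right, y down, z forward; pixel columns grow to the right and rows downward; lengths in m; the calibration is good to about 2 mm. A picture is of the moment at which its call begins.
- workorder.close_job(): hands the job in, once; it reports no verdict.
The state is a dict: "time": time; "qpos": joint angles; "qvel": joint speeds; "tau": joint torques, N m; "position": TCP position; "tcp_rot": TCP orientation; "force": force on the tool from outside, world axes, zero at the start; "ft_torque": the same for the moment, N m; "finger_gap": finger opening in m.
Only numpy, scipy, OpenCV 4.12 (cv2) and the standard library are available. Lean on these libraries where they do the work, as an engineer would, in place of code of your own. Each camera call takes 0.05 s, during which the arm holds its last target.

### The job

Take the small brass picture frame with the hanging loop out of the plate rack and hang it by its loop on the empty hook of the pegboard, with the loop down in the bend of the hook. Before you let go of it, tug it straight down gently for half a second, with a pull of about 5 N on top of its own weight, to make sure it is held, and never load the hook with more than 12 N or it works loose in the board. Then let go and leave the frame hanging still, with everything else left where it is.

Things in the scene. Friction and masses are not known exactly. Their poses are not given: they have to be found in the camera images.
- frame: The item: a small brass picture frame, 60 mm wide (its y), 80 mm tall (its z), 14 mm thick (its x; picture on the +x face), 0.14 to 0.24 kg, with a brass ring standing on the middle of its top edge. It stands upright in a gap of the rack. Origin: middle of the underside. The fingers can take it from above by its two sides, 60 mm apart, and then pass either side of the ring.
- loop (a point): Centre of the hole of the frame's rigid ring: 92.1 mm above the frame's underside (12.1 mm above its top edge), on its middle plane. The hole is 20 mm across, the ring wire 3.2 mm thick, the ring's outside 26.4 mm across; the ring stands in the frame's y-z plane, so a hook passes through it along the frame's x.
- hook: The empty J-shaped steel hook on the pegboard, 5 mm round wire. Origin: middle of the wire at the board's face, 200 mm up; x points out of the board (away from the robot), z up. Unbent, the wire's middle runs through (x, z in mm) 0,0 - 36,0 - 45,-6.5 - 55,-9 (the bend) - 65,-6 - 71,2 (round tip). Use has bent it at the board, up or down by up to 0.07 rad. It springs about 8 N per mm at the bend.
- hook_bend (a point): Where the top of the wire would be at the lowest point of the empty hook's bend if the hook were unbent: 55 mm out from the board's face, 6.5 mm below the hook's origin. The real wire is up to 4 mm higher or lower, which this pose does not show. The loop hangs with its centre 10 mm below the top of the real wire.
- hook_tip (a point): Where the middle of the wire at the empty hook's tip would be if the hook were unbent: 71 mm out from the board's face, 2 mm above the hook's origin. The real tip is up to 5 mm higher or lower, which this pose does not show. The loop goes over this tip; its hole is wide enough for that.
- board: Fixed white counter-top pegboard, 360 mm wide (its y), top edge 214 mm up, 6 mm thick, wooden stiles to 24 mm, raked struts and feet to 115 mm behind. The face with the hooks looks to its own +x, away from the robot. Origin on the table under the middle of that face. Three hooks at 200 mm height, at y = -127, 0, 127 mm on the board; things hang on two of them.
- rack: Fixed dark wooden plate rack, 165 mm long (its x) and 90 mm wide (its y): two rails 15 mm high with pairs of upright dowels 8 mm thick, tops 49 mm above the table, 24 mm apart. Frames stand across it on the rails, in the gaps of 16 mm between dowels. Origin on the table under its middle.
- easel_frame: Bystander: a wooden picture frame with no loop, 66 mm wide, 92 mm tall, 14 mm thick, standing in another gap of the rack 72 mm from the brass frame. Origin at the middle of its underside.
- trivet: Bystander: a round iron trivet, 54 mm across and 8 mm thick, with the same sort of ring, hanging on another hook of the board. Origin at the lowest point of its rim; the centre of its ring is 65.5 mm above that.
- pan: Bystander: a little copper pan, 50 mm across and 14 mm deep, with an upright handle and ring, hanging on another hook of the board. Origin at its lowest point; the centre of its ring is 100.5 mm above that.

How it is judged:
By the outcome, as a careful person would: the job done as asked, in the order asked, and still so for the second after the job is handed in, with the robot touching nothing.
It also fails if it takes over 64 s, if anything falls off the work surface, if the arm or the gripper's body presses on something with over 40 N, if the wrist force passes 120 N, or if a joint passes its speed limit or range.

## Working session

There is one attempt and no reset: what is moved stays moved. The work goes in short steps, Python scripts to look and compute and a shell command to move; the robot and the scene stay as the last step left them, time stands still between calls to the robot, and variables do not carry over. Pictures are saved under pics/ and viewed, and the job is handed in when it is done.

```bash
ls; mkdir -p pics
cat > h.py <<'E'
import numpy as np,cv2
from bench import monitor, viewer, workorder
def cam(n,f=None):
    d=viewer.read_camera(n)
    if f: cv2.imwrite('pics/'+f,cv2.cvtColor(d['pixels'],cv2.COLOR_RGB2BGR))
    return d
def pts(d):
    z=d['range_z'];K=d['camera_matrix'];v,u=np.mgrid[0:384,0:512]
    c=np.stack([(u-K[0,2])/K[0,0]*z,(v-K[1,2])/K[1,1]*z,z],-1)
    return (c-d['t'])@d['R'], z>0
E
python3 - <<'E'
from h import *
for n in('scene','top'):
    d=cam(n,n+'0.png'); np.savez(''+n+'0.npz',**d)
    print(n,d['camera_matrix'].tolist(),np.round(d['R'],3).tolist(),(-d['R'].T@d['t']).round(3))
s=monitor.observe(); print(s)
E
```

```text
pics
scene [[453.42015969984703, 0.0, 261.1401288850332], [0.0, 453.42015969984703, 187.94317431507457], [0.0, 0.0, 1.0]] [[0.77, 0.638, -0.018], [0.487, -0.605, -0.63], [-0.413, 0.476, -0.777]] [ 1.004 -0.521  1.044]
top [[470.07527593214616, 0.0, 259.2125166489183], [0.0, 470.07527593214616, 194.41438142949158], [0.0, 0.0, 1.0]] [[-0.018, -1.0, -0.021], [-0.991, 0.021, -0.135], [0.135, 0.019, -0.991]] [ 0.411 -0.003  1.145]
{'time': 0.1, 'qpos': array([-1.47830668e+00,  1.81460429e-01,  1.60786746e+00, -1.32305502e-05,
        1.35378624e+00, -2.06285579e-01]), 'qvel': array([-0.00112257, -0.0009927 , -0.00252663,  0.00139272, -0.00082214,
        0.00083194]), 'tau': array([ 1.08085023e-03, -4.34815872e+01, -3.42692220e+01,  7.05311098e-02,
        3.40638205e-02, -3.44247655e-05]), 'position': array([ 0.16922844, -0.54905102,  0.23792338]), 'tcp_rot': array([[-1.53384562e-04,  2.94352529e-01, -9.55696900e-01],
       [ 1.51377239e-03, -9.55695748e-01, -2.94352418e-01],
       [-9.99998842e-01, -1.49185669e-03, -2.98993757e-04]]), 'force': array([-0.21219818,  0.2691986 , -0.7409814 ]), 'ft_torque': array([-0.05617514,  0.04104348,  0.00629406]), 'finger_gap': 0.08819658988597273}
```

View pics/scene0.png

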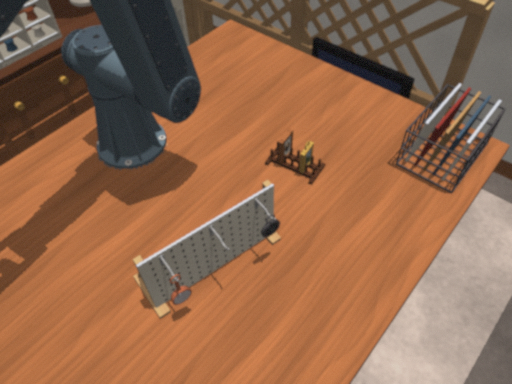

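View pics/top0.png

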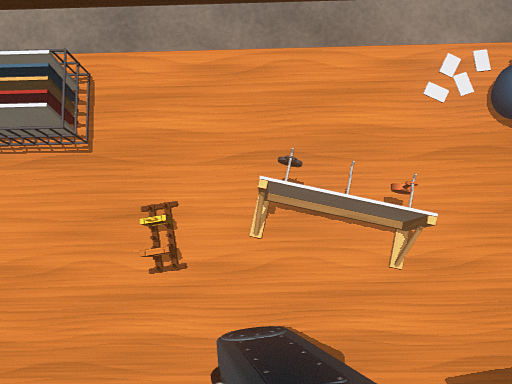

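The scene view shows the rack at about (296,160) with the brass frame at (306,155). The board runs from (140,270) to (272,195), and its empty hook is at about (218,237). In the top view the brass frame is at (153,220), the easel frame at (155,252), the board's top edge runs from (262,181) to (436,215), and the empty hook is at (351,177).

Run:
```python
from h import *
for n,(x0,x1,y0,y1),f in(('top',(130,200,190,280),6),('top',(240,450,140,275),3.8),('scene',(255,335,125,190),8),('scene',(120,300,170,330),3.7)):
    d=np.load(n+'0.npz'); im=cv2.cvtColor(d['pixels'],cv2.COLOR_RGB2BGR)[y0:y1,x0:x1]
    cv2.imwrite(f'pics/c_{n}{x0}.png',cv2.resize(im,None,fx=f,fy=f,interpolation=cv2.INTER_CUBIC))
T=np.load('top0.npz');P,ok=pts(T)
hsv=cv2.cvtColor(T['pixels'],cv2.COLOR_RGB2HSV)
print('brass px',hsv[219,153],T['pixels'][219,153],P[219,153], 'easel',hsv[252,155],P[252,155])
for u,v in((300,187),(380,203),(262,181),(436,215),(350,165),(349,180),(351,190)): print(u,v,P[v,u].round(4),hsv[v,u])
```

```text
brass px [ 23 196 247] [247 200  57] [0.50292744 0.25642692 0.09669115] easel [ 14 193 233] [0.42899338 0.24800432 0.10932554]
300 187 [ 0.5511 -0.0675  0.2116] [ 11  23 157]
380 203 [ 0.5154 -0.2251  0.2127] [114   5 251]
262 181 [0.5641 0.0084 0.217 ] [ 21 128 240]
436 215 [ 0.489  -0.3328  0.2154] [101  17 255]
350 165 [ 0.6347 -0.2065  0.003 ] [ 12 179 211]
349 180 [ 0.5654 -0.1683  0.1981] [ 50   4 198]
351 190 [ 0.573  -0.2069 -0.0011] [ 13 191 224]
```

```bash
ls pics
```

```text
c_scene120.png
c_scene255.png
c_top130.png
c_top240.png
scene0.png
top0.png
```

View pics/c_top130.png

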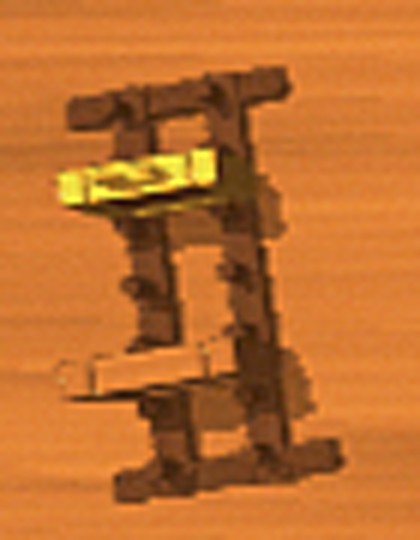

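View pics/c_top240.png

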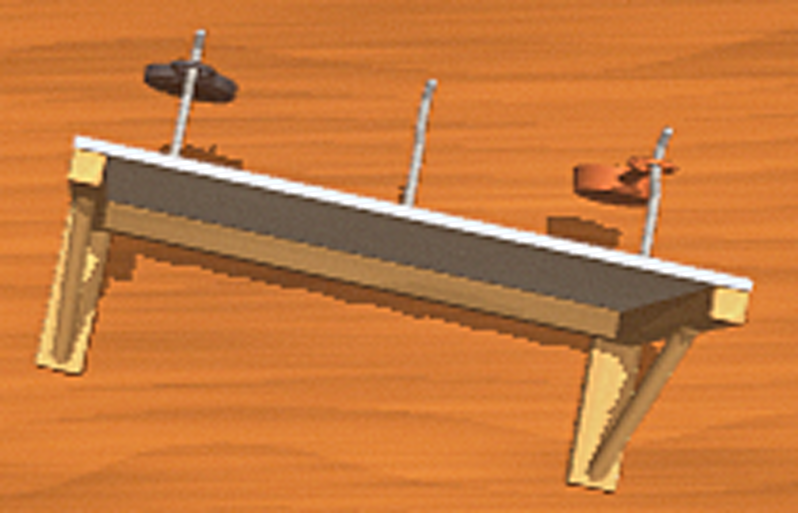

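View pics/c_scene255.png

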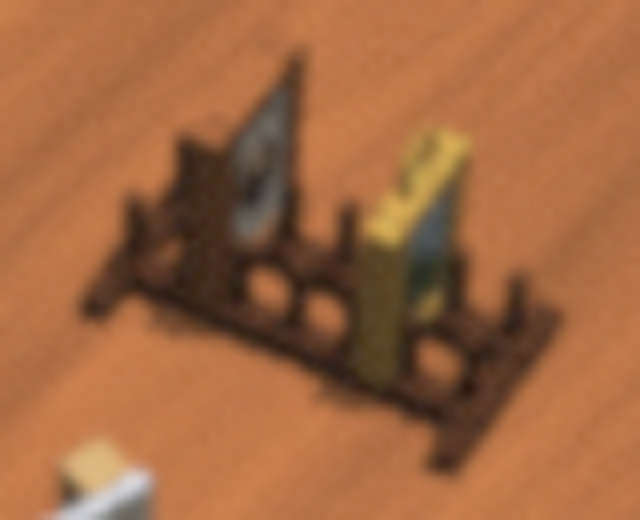

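View pics/c_scene120.png

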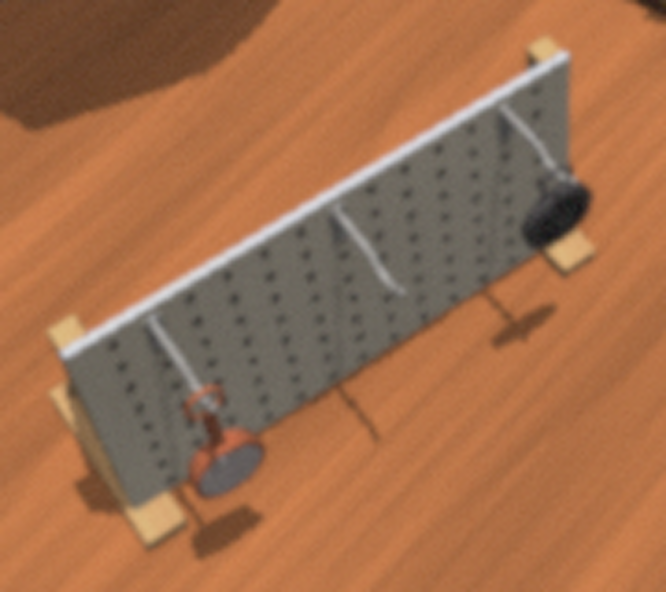

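```bash
cat >> h.py <<'E'
def ray(d,u,v):
    r=d['R'].T@np.linalg.solve(d['camera_matrix'],[u,v,1.]); return -d['R'].T@d['t'],r
def onz(d,u,v,z):
    c,r=ray(d,u,v); return c+r*(z-c[2])/r[2]
def tri(d1,p1,d2,p2):
    a,r=ray(d1,*p1);b,s=ray(d2,*p2)
    k=np.linalg.lstsq(np.stack([r,-s],1),b-a,rcond=None)[0]
    A=a+k[0]*r;B=b+k[1]*s; return (A+B)/2,np.linalg.norm(A-B)
def proj(d,X):
    c=d['R']@np.asarray(X)+d['t'];p=d['camera_matrix']@c; return p[:2]/p[2]
E
python3 - <<'E'
from h import *
T=np.load('top0.npz');S=np.load('scene0.npz')
# frame
hsv=cv2.cvtColor(T['pixels'],cv2.COLOR_RGB2HSV)
m=((hsv[...,0]>=22)&(hsv[...,0]<34)&(hsv[...,1]>150)&(hsv[...,2]>150)).astype(np.uint8)
m[:, :135]=0;m[:,180:]=0;m[:205]=0;m[235:]=0
v,u=np.nonzero(m);print(len(u),u.min(),u.max(),v.min(),v.max())
rc=cv2.minAreaRect(np.stack([u,v],1).astype(np.float32));bx=cv2.boxPoints(rc);print(rc,bx.round(1).tolist())
for b in bx: print(onz(T,*b,0.095).round(4))
W=np.array([onz(T,a,b,.095)[:2] for a,b in zip(u,v)]);c=W.mean(0);ev=np.linalg.eigh(np.cov(W.T))
print('ctr',c,'long',ev[1][:,1], 'yaw',np.degrees(np.arctan(-ev[1][0,1]/ev[1][1,1])))
# board: depth-free, white edge upper boundary per column
e=[]
for uu in range(270,425,3):
    col=T['pixels'][:,uu].astype(int); h=hsv[:,uu]
    w=[q for q in range(165,225) if h[q,1]<40 and h[q,2]>205]
    if w: e.append((uu,min(w)-.5,max(w)+.5))
e=np.array(e);d=e[:,2]-e[:,1];e=e[(d>=2)&(d<=5)];print(len(e),d.mean())
F=np.array([onz(T,a,b,.214)[:2] for a,b,_ in e]);Bk=np.array([onz(T,a,b,.214)[:2] for a,_,b in e])
p=np.polyfit(F[:,1],F[:,0],1);print('face x=',p,'yaw',np.degrees(np.arctan(-p[0])),'res',np.std(F[:,0]-np.polyval(p,F[:,1])))
p2=np.polyfit(Bk[:,1],Bk[:,0],1);print('back',p2)
# white ends in world
E
```

```text
92 140 165 215 223
((152.3378448486328, 219.02703857421875), (5.096368789672852, 25.646240234375), 80.53767395019531) [[139.3000030517578, 218.60000610351562], [164.60000610351562, 214.39999389648438], [165.39999389648438, 219.39999389648438], [140.10000610351562, 223.60000610351562]]
[0.5046 0.2879 0.095 ]
[0.5129 0.2308 0.095 ]
[0.5015 0.2288 0.095 ]
[0.4932 0.2858 0.095 ]
ctr [0.50336985 0.25792951] long [-0.15429484  0.98802485] yaw 8.875901300619544
49 3.6346153846153846
face x= [0.24077873 0.57348903] yaw -13.537913697855107 res 0.0006736150048591915
back [0.23981317 0.56733207]
```

Run:
```python
from h import *
T=np.load('top0.npz');S=np.load('scene0.npz')
for n,d,(x0,x1,y0,y1),f in(('t',T,(335,370,150,200),12),('s',S,(200,245,215,265),12)):
    im=cv2.cvtColor(d['pixels'],cv2.COLOR_RGB2BGR)[y0:y1,x0:x1]
    im=cv2.resize(im,None,fx=f,fy=f,interpolation=cv2.INTER_NEAREST)
    for i in range(0,x1-x0,5): cv2.putText(im,str(x0+i),(i*f,10),0,.35,(255,255,255))
    for i in range(0,y1-y0,5): cv2.putText(im,str(y0+i),(0,i*f+9),0,.35,(255,255,255))
    cv2.imwrite(f'pics/hk_{n}.png',im)
```

```text
(no output)
```

View pics/hk_t.png

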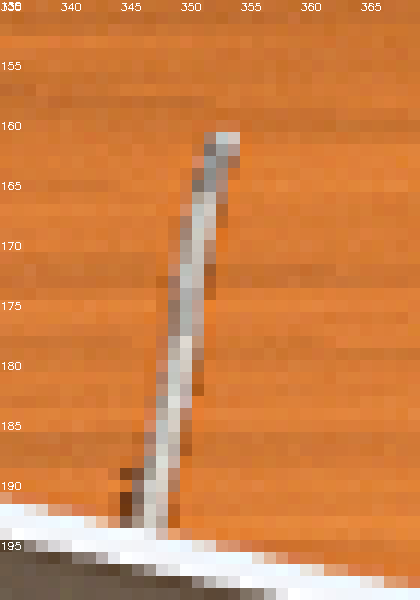

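View pics/hk_s.png

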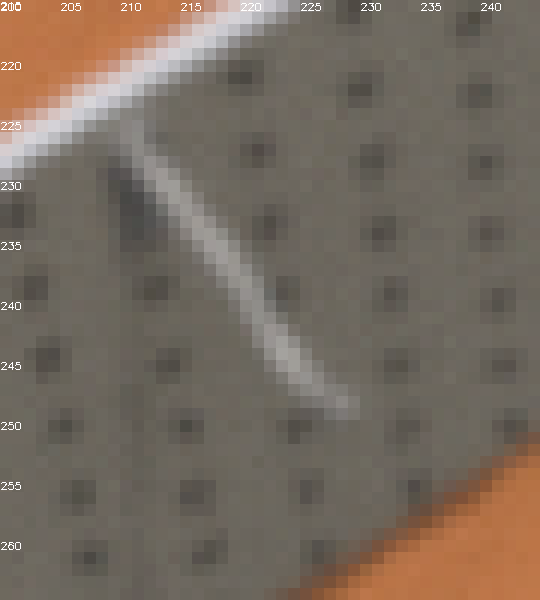

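Zoomed in, the hook's tip is at about (352.3,161.8) in the top view and (227.3,247.6) in the scene view. Its root is at about (347,193) in the top view.

Run:
```python
from h import *
T=np.load('top0.npz');S=np.load('scene0.npz')
tip,e=tri(T,(352.3,161.8),S,(227.3,247.6));print('tip',tip.round(4),'gap',e)
yaw=np.radians(-13.5);xb=np.array([np.cos(yaw),np.sin(yaw)]);yb=np.array([-xb[1],xb[0]])
# corners for board middle
for px in((258.5,177),(438,213)): print(onz(T,*px,.214).round(4))
# hook line on z=0.2
ps=[onz(T,a,b,z)[:2] for a,b,z in((346.5,192,.2),(348,184,.2),(349.2,178,.2),(352.3,161.8,tip[2]))]
print(np.round(ps,4)); n=np.array([1,-.2408])/np.hypot(1,.2408)
for p in ps: print('dist from face',(n@p-n[0]*.5735).round(4),'along',(p@yb).round(4))
print('tip dir yaw',np.degrees(np.arctan2(*(ps[3]-ps[0])[::-1])))
P,ok=pts(T)
print([P[v,u].round(4).tolist() for u,v in((352,162),(352,161),(351,164),(350,170),(349,180))])
P,ok=pts(S)
print([P[v,u].round(4).tolist() for u,v in((227,247),(226,247),(223,244),(218,236),(214,230))])
# model: root->tip predictions for bends
for b in(-.07,0,.07):
    for o in [ (71,2),(55,-9)]:
        x=o[0]*np.cos(b)-o[1]*np.sin(b);z=o[0]*np.sin(b)+o[1]*np.cos(b)
        root=np.array([*(tip[:2]-.071*xb),.2]);X=[*(root[:2]+xb*x/1e3),.2+z/1e3]
        print(b,o,np.round(X,4),proj(T,X).round(1),proj(S,X).round(1))
```

```text
tip [ 0.6031 -0.1773  0.1964] gap 0.0006687067352465751
[0.5729 0.0153 0.214 ]
[ 0.493  -0.3375  0.214 ]
[[ 0.5406 -0.1619]
 [ 0.5569 -0.1656]
 [ 0.5692 -0.1686]
 [ 0.6033 -0.177 ]]
dist from face 0.0059 along -0.0312
dist from face 0.0227 along -0.031
dist from face 0.0353 along -0.031
dist from face 0.0704 along -0.0313
tip dir yaw -13.595473683385558
[[0.6026, -0.1761, 0.1978], [0.6444, -0.2117, 0.0038], [0.6382, -0.21, -0.0024], [0.5878, -0.1729, 0.1886], [0.5654, -0.1683, 0.1981]]
[[0.6005, -0.1761, 0.1946], [0.5959, -0.175, 0.1886], [0.5869, -0.1747, 0.1915], [0.5694, -0.1707, 0.2018], [0.552, -0.165, 0.2025]]
-0.07 (71, 2) [ 0.603  -0.1773  0.197 ] [352.5 161.9] [227.4 247.4]
-0.07 (55, -9) [ 0.5868 -0.1734  0.1872] [350.1 170.6] [223.5 244.6]
0 (71, 2) [ 0.6031 -0.1773  0.202 ] [352.9 161.3] [227.3 246.2]
0 (55, -9) [ 0.5875 -0.1735  0.191 ] [350.5 169.9] [223.6 243.9]
0.07 (71, 2) [ 0.6028 -0.1772  0.207 ] [353.3 161. ] [227.  244.9]
0.07 (55, -9) [ 0.588  -0.1737  0.1949] [350.9 169.3] [223.5 243.1]
```

Tip, face distance (70.4 mm against 71), height and yaw all agree, and the hook is bent down about 5 mm. The frame measures about 59 × 14 mm, as it should. Next I move to above the rack.

```bash
python3 -m jog '[{"offset":[0.02,0.045,0.03],"turn":[0,0,-4],"claw":0.088},{"offset":[0.02,0.045,0.03],"turn":[0,0,-4],"claw":0.088},{"offset":[0.0225,0.055,0],"turn":[0,0,0],"claw":0.088},{"offset":[0.0225,0.055,0],"turn":[0,0,0],"claw":0.088},{"offset":[0.0225,0.055,0],"turn":[0,0,0],"claw":0.088}]' 30
```

```text
time: 0.72
position: [0.2768, -0.2884, 0.2956]
tcp_rot: [[0.001, 0.147, -0.989], [0.008, -0.989, -0.147], [-1.0, -0.008, -0.002]]
force: [0.3, 0.5, 0.3]
finger_gap: 0.0884
```

```bash
python3 -m jog '[{"offset":[0.0225,0.055,0],"turn":[0,0,0],"claw":0.088},{"offset":[0.0225,0.055,0],"turn":[0,0,0],"claw":0.088},{"offset":[0.0225,0.055,0],"turn":[0,0,0],"claw":0.088},{"offset":[0.0225,0.055,0],"turn":[0,0,0],"claw":0.088},{"offset":[0.0225,0.055,0],"turn":[0,0,0],"claw":0.088}]'
```

```text
time: 1.35
position: [0.3902, -0.0037, 0.2953]
tcp_rot: [[0.004, 0.144, -0.99], [0.007, -0.99, -0.144], [-1.0, -0.006, -0.005]]
force: [0.7, -1.7, 0.5]
finger_gap: 0.0878
```

```bash
python3 -m jog '[{"offset":[0.024,0.055,0],"turn":[0,0,0],"claw":0.088},{"offset":[0.024,0.055,0],"turn":[0,0,0],"claw":0.088},{"offset":[0.024,0.055,0],"turn":[0,0,0],"claw":0.088},{"offset":[0.022,0.053,0],"turn":[0,0,0.5],"claw":0.088},{"offset":[0.017,0.04,-0.02],"turn":[0,0,0],"claw":0.088}]'
```

```text
time: 1.98
position: [0.5035, 0.2659, 0.2758]
tcp_rot: [[0.008, 0.156, -0.988], [0.007, -0.988, -0.156], [-1.0, -0.005, -0.009]]
force: [0.3, -0.0, 0.4]
finger_gap: 0.0883
```

```bash
python3 -m jog '[{"offset":[0,0,0],"turn":[0,0,0],"claw":0.088},{"offset":[0,0,0],"turn":[0,0,0],"claw":0.088}]'
python3 - <<'E'
from h import *
print(monitor.observe()['force'])
E
```

```text
time: 2.22
position: [0.5022, 0.2678, 0.2725]
tcp_rot: [[0.002, 0.16, -0.987], [0.005, -0.987, -0.16], [-1.0, -0.004, -0.003]]
force: [-0.2, -0.5, 0.3]
finger_gap: 0.0876
[-0.21480614 -0.51111967  0.3270211 ]
```

```bash
python3 -m jog '[{"offset":[0.001,-0.0095,-0.04],"turn":[0,0,0],"claw":0.088},{"offset":[0,0,-0.05],"turn":[0,0,0],"claw":0.088},{"offset":[0,0,-0.03],"turn":[0,0,0],"claw":0.088},{"offset":[0,0,0],"turn":[0,0,0],"claw":0.088}]'
python3 - <<'E'
from h import *
for n,(x0,x1,y0,y1),f in(('scene',(255,345,90,190),6),):
    d=cam(n); im=cv2.cvtColor(d['pixels'],cv2.COLOR_RGB2BGR)[y0:y1,x0:x1]
    cv2.imwrite('pics/g1.png',cv2.resize(im,None,fx=f,fy=f,interpolation=cv2.INTER_CUBIC))
print(monitor.observe()['position'])
E
```

```text
time: 2.72
position: [0.5041, 0.2535, 0.1541]
tcp_rot: [[0.009, 0.155, -0.988], [0.006, -0.988, -0.155], [-1.0, -0.004, -0.01]]
force: [-0.5, 0.7, 0.4]
finger_gap: 0.0883
[0.50522139 0.25390951 0.15566226]
```

View pics/g1.png

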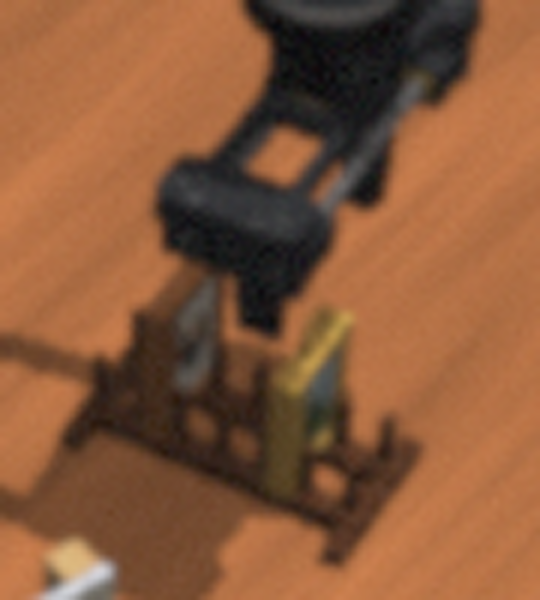

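The view is consistent: the fingers are above and on either side of the brass frame, whose top is at about (325,345) in the crop. I go down to grasp height.

```bash
python3 -m jog '[{"offset":[-0.001,0.004,-0.025],"turn":[0,0.4,0],"claw":0.088},{"offset":[0,0,-0.025],"turn":[0,0,0],"claw":0.088},{"offset":[0,0,-0.02],"turn":[0,0,0],"claw":0.088},{"offset":[0,0,-0.01],"turn":[0,0,0],"claw":0.088},{"offset":[0,0,0],"turn":[0,0,0],"claw":0.088}]'
python3 - <<'E'
from h import *
d=cam('top','g2.png')
for n in 'ab': s=monitor.observe();print(s['position'],s['force'],s['tcp_rot'][:,0])
E
```

```text
time: 3.4
position: [0.5125, 0.2577, 0.0866]
tcp_rot: [[0.024, 0.152, -0.988], [0.011, -0.988, -0.152], [-1.0, -0.007, -0.025]]
force: [0.2, -0.5, 0.3]
finger_gap: 0.0882
[0.51291784 0.25788888 0.08716263] [ 0.25132377 -0.21488059  0.82848936] [ 0.02487589  0.01132156 -0.99962644]
[0.51291784 0.25788888 0.08716263] [ 0.25132377 -0.21488059  0.82848936] [ 0.02487589  0.01132156 -0.99962644]
```

The tool drifted 9 mm in x and 1.4° in pitch on the way down, without contact. I correct that.

```bash
python3 -m jog '[{"offset":[-0.009,0,-0.004],"turn":[-0.6,1.4,0.3],"claw":0.088},{"offset":[0,0,-0.004],"turn":[0,0,0],"claw":0.088},{"offset":[0,0,0],"turn":[0,0,0],"claw":0.088}]'
```

```text
time: 3.82
position: [0.5046, 0.2583, 0.081]
tcp_rot: [[0.002, 0.158, -0.988], [0.001, -0.988, -0.158], [-1.0, -0.001, -0.002]]
force: [0.1, 0.9, 0.8]
finger_gap: 0.0879
```

```bash
python3 -m jog '[{"offset":[-0.001,0,-0.005],"turn":[0,0,0],"claw":0.088},{"offset":[-0.0005,0,-0.004],"turn":[0,0,0],"claw":0.088},{"offset":[0,0,0],"turn":[0,0,0],"claw":0.088}]'
```

```text
time: 4.2
position: [0.5029, 0.2584, 0.0713]
tcp_rot: [[0.002, 0.158, -0.987], [0.001, -0.987, -0.158], [-1.0, -0.001, -0.002]]
force: [0.4, -0.5, -0.3]
finger_gap: 0.0881
```

Position and attitude are right (TCP z 71.3 mm, grasp 75 mm above the frame's underside), so I close.

```bash
python3 -m jog '[{"offset":[0,0,0],"turn":[0,0,0],"claw":0.062},{"offset":[0,0,0],"turn":[0,0,0],"claw":0.055},{"offset":[0,0,0],"turn":[0,0,0],"claw":0.05},{"offset":[0,0,0],"turn":[0,0,0],"claw":0.05},{"offset":[0,0,0],"turn":[0,0,0],"claw":0.05}]' 30
```

```text
time: 4.82
position: [0.503, 0.2583, 0.0714]
tcp_rot: [[0.002, 0.158, -0.988], [0.001, -0.988, -0.158], [-1.0, -0.001, -0.002]]
force: [0.8, 0.5, -0.7]
finger_gap: 0.0598
```

```bash
python3 -m jog '[{"offset":[0,0,0.01],"turn":[0,0,0],"claw":0.05},{"offset":[0,0,0.015],"turn":[0,0,0],"claw":0.05},{"offset":[0,0,0.015],"turn":[0,0,0],"claw":0.05},{"offset":[0,0,0.015],"turn":[0,0,0],"claw":0.05}]' 30
```

```text
time: 5.32
position: [0.5022, 0.258, 0.129]
tcp_rot: [[0.0, 0.158, -0.988], [0.001, -0.988, -0.158], [-1.0, -0.0, -0.0]]
force: [-0.2, -0.2, -3.0]
finger_gap: 0.0596
```

```bash
python3 -m jog '[{"offset":[0,0,0.05],"turn":[0,0,0],"claw":0.05},{"offset":[0,0,0.055],"turn":[0,0,0],"claw":0.05},{"offset":[0.015,-0.02,0.045],"turn":[0,0,-2],"claw":0.05},{"offset":[0.02,-0.045,0.015],"turn":[0,0,-3],"claw":0.05},{"offset":[0.02,-0.05,0],"turn":[0,0,-3],"claw":0.05}]' 30
```

```text
time: 5.95
position: [0.5557, 0.1434, 0.3068]
tcp_rot: [[0.006, 0.022, -1.0], [0.002, -1.0, -0.022], [-1.0, -0.002, -0.007]]
force: [1.3, 0.6, -2.0]
finger_gap: 0.0596
```

```bash
python3 -m jog '[{"offset":[0.02,-0.05,0],"turn":[0,0,-3],"claw":0.05},{"offset":[0.02,-0.05,0],"turn":[0,0,-3],"claw":0.05},{"offset":[0.02,-0.05,0],"turn":[0,0,-3],"claw":0.05},{"offset":[0.015,-0.05,0],"turn":[0,0,-2],"claw":0.05},{"offset":[0.015,-0.05,0],"turn":[0,0,-2],"claw":0.05}]' 30
```

```text
time: 6.58
position: [0.647, -0.1141, 0.3138]
tcp_rot: [[0.013, -0.21, -0.978], [-0.0, -0.978, 0.21], [-1.0, -0.002, -0.012]]
force: [0.6, 0.2, -2.3]
finger_gap: 0.0596
```

```bash
python3 -m jog '[{"offset":[0.005,-0.04,0],"turn":[0,0.4,-0.7],"claw":0.05},{"offset":[0.003,-0.032,0],"turn":[0,0.3,-0.7],"claw":0.05},{"offset":[0,0,0],"turn":[0,0,0],"claw":0.05},{"offset":[0,0,0],"turn":[0,0,0],"claw":0.05}]' 30
python3 - <<'E'
from h import *
for n,(x0,x1,y0,y1),f in(('scene',(170,300,120,290),3.5),('top',(300,430,80,220),4)):
    d=cam(n); im=cv2.cvtColor(d['pixels'],cv2.COLOR_RGB2BGR)[y0:y1,x0:x1]
    cv2.imwrite('pics/h1%s.png'%n,cv2.resize(im,None,fx=f,fy=f,interpolation=cv2.INTER_CUBIC))
E
```

```text
time: 7.08
position: [0.6541, -0.1921, 0.3163]
tcp_rot: [[0.0, -0.24, -0.971], [-0.001, -0.971, 0.24], [-1.0, 0.001, -0.0]]
force: [-0.0, 0.1, -1.2]
finger_gap: 0.0597
```

View pics/h1scene.png

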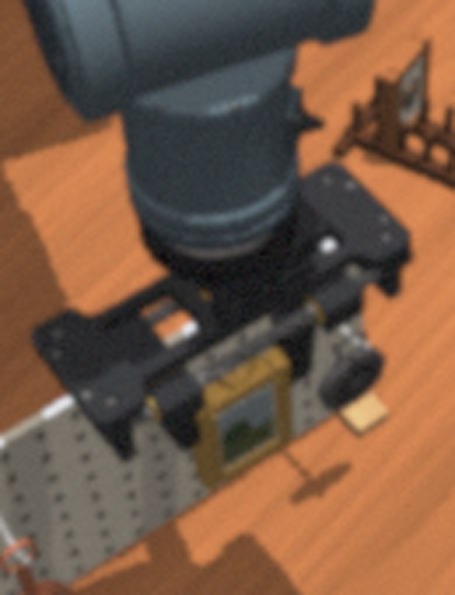

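The view shows the frame upright in the fingers with the picture facing out. The trivet is on the right, at about (350,375) in the crop, and it's clear. I go down.

```bash
python3 -m jog '[{"offset":[0.001,0.003,-0.03],"turn":[0,0,0.4],"claw":0.05},{"offset":[0,0,-0.03],"turn":[0,0,0],"claw":0.05},{"offset":[0,0,-0.03],"turn":[0,0,0],"claw":0.05},{"offset":[0,0,-0.01],"turn":[0,0,0],"claw":0.05}]' 30
```

```text
time: 7.68
position: [0.6562, -0.1832, 0.2174]
tcp_rot: [[0.005, -0.225, -0.974], [-0.003, -0.974, 0.225], [-1.0, 0.001, -0.005]]
force: [-0.4, -0.8, -2.0]
finger_gap: 0.0598
```

```bash
python3 -m jog '[{"offset":[-0.0015,-0.006,-0.025],"turn":[0,0.2,-0.5],"claw":0.05},{"offset":[0,0,-0.025],"turn":[0,0,0],"claw":0.05},{"offset":[0,0,-0.005],"turn":[0,0,0],"claw":0.05},{"offset":[0,0,0],"turn":[0,0,0],"claw":0.05}]' 30
python3 - <<'E'
from h import *
s=monitor.observe();p=s['position'];y=np.radians(-13.5);c,q=np.cos(y),np.sin(y)
print('xb',p[0]*c+p[1]*q-.6278,'yb',-p[0]*q+p[1]*c+.0312,'z',p[2])
for n,(x0,x1,y0,y1),f in(('scene',(170,300,150,290),4),('top',(310,400,100,220),5)):
    d=cam(n); np.savez(n+'1.npz',**d);im=cv2.cvtColor(d['pixels'],cv2.COLOR_RGB2BGR)[y0:y1,x0:x1]
    cv2.imwrite('pics/h2%s.png'%n,cv2.resize(im,None,fx=f,fy=f,interpolation=cv2.INTER_CUBIC))
E
```

```text
time: 8.18
position: [0.6569, -0.187, 0.1656]
tcp_rot: [[0.006, -0.23, -0.973], [-0.005, -0.973, 0.23], [-1.0, 0.003, -0.007]]
force: [0.0, -0.1, -1.6]
finger_gap: 0.0596
xb 0.05456677105969909 yb 0.0026870371369027077 z 0.16562895197134184
```

View pics/h2scene.png

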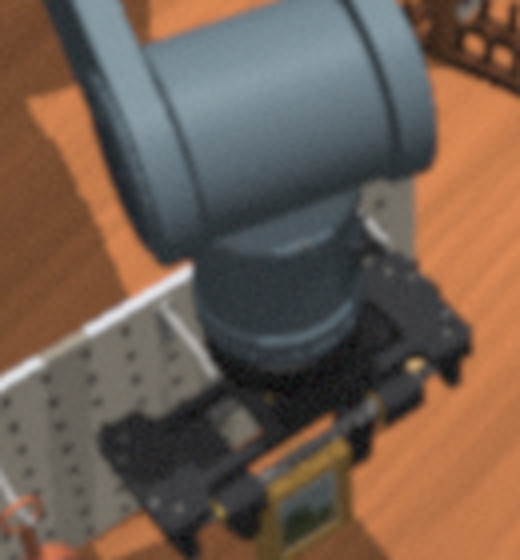

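View pics/h2top.png

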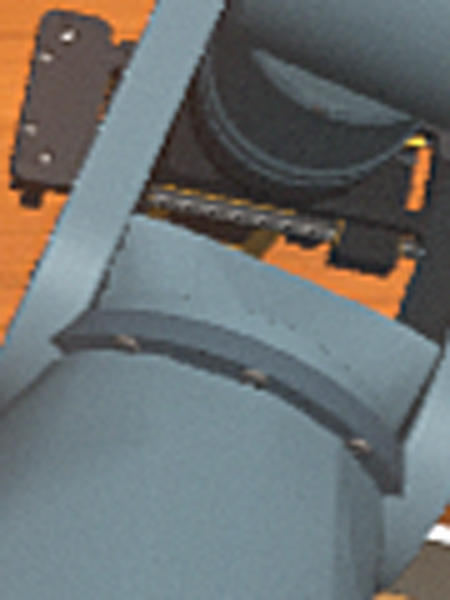

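Both views hide the tip behind the gripper, so I check the frame's in-hand pose by predicted pixels.

Run:
```python
from h import *
S=np.load('scene1.npz');p=np.array([.6569,-.187,.1656]);R=np.array([[0.006,-0.23,-0.973],[-0.005,-0.973,0.23],[-1,0.003,-0.007]])
xf=-R[:,2];yf=-R[:,1];zf=-R[:,0]; o=p-.056*zf
im=cv2.cvtColor(S['pixels'],cv2.COLOR_RGB2BGR);x0,y0,f=215,240,9
c=cv2.resize(im[y0:y0+65,x0:x0+60],None,fx=f,fy=f,interpolation=cv2.INTER_CUBIC)
for y in(-.03,.03):
    for z in(0,.08):
        q=proj(S,o+.007*xf+y*yf+z*zf);print(y,z,q.round(1));cv2.circle(c,tuple(((q-[x0,y0]+.5)*f).astype(int)),4,(0,0,255),1)
cv2.imwrite('pics/h3.png',c)
```

```text
-0.03 0 [236.  293.3]
-0.03 0.08 [233.6 275.9]
0.03 0 [257.5 278.6]
0.03 0.08 [256.5 260.6]
```

View pics/h3.png

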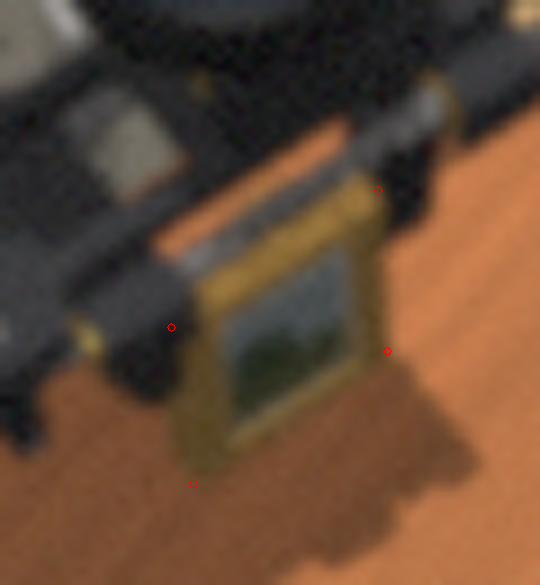

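Run:
```python
from h import *
S=np.load('scene1.npz');p=np.array([.6569,-.187,.1656]);R=np.array([[0.006,-0.23,-0.973],[-0.005,-0.973,0.23],[-1,0.003,-0.007]])
xf=-R[:,2];yf=-R[:,1];zf=-R[:,0]; o=p-.056*zf
im=cv2.cvtColor(S['pixels'],cv2.COLOR_RGB2BGR);x0,y0,f=225,250,14
c=cv2.resize(im[y0:y0+45,x0:x0+45],None,fx=f,fy=f,interpolation=cv2.INTER_NEAREST)
a=c.copy()
def L(A,B,col=(0,0,255)):
    q=[tuple(((proj(S,o+X[0]*xf+X[1]*yf+X[2]*zf)-[x0,y0]+.5)*f).astype(int)) for X in(A,B)];cv2.line(c,*q,col,1)
h=.007;w=.03
for B in(((h,-w,0),(h,w,0)),((h,w,0),(h,w,.08)),((h,w,.08),(h,-w,.08)),((h,-w,.08),(h,-w,0)),((h,-w,0),(-h,-w,0)),((-h,-w,0),(-h,-w,.08)),((-h,-w,.08),(-h,w,.08)),((h,-w,.08),(-h,-w,.08)),((h,w,.08),(-h,w,.08))): L(*B)
cv2.imwrite('pics/h4.png',cv2.resize(np.hstack([a,c]),(800,400)))
P,ok=pts(S)
# front-face depth points -> plane
v,u=np.mgrid[268:286,243:254]
Q=P[268:286,243:254].reshape(-1,3);Q=Q[np.abs((Q-o)@xf-.007)<.02]
l=np.stack([(Q-o)@xf,(Q-o)@yf,(Q-o)@zf],1);A=np.c_[np.ones(len(l)),l[:,1],l[:,2]];k=np.linalg.lstsq(A,l[:,0],rcond=None)[0];print(len(Q),'x=',k,'mean',l.mean(0),(l[:,0]-A@k).std())
```

```text
188 x= [0.00757832 0.00839014 0.00369909] mean [0.00776786 0.00446792 0.0411043 ] 0.0009260053030845297
```

View pics/h4.png

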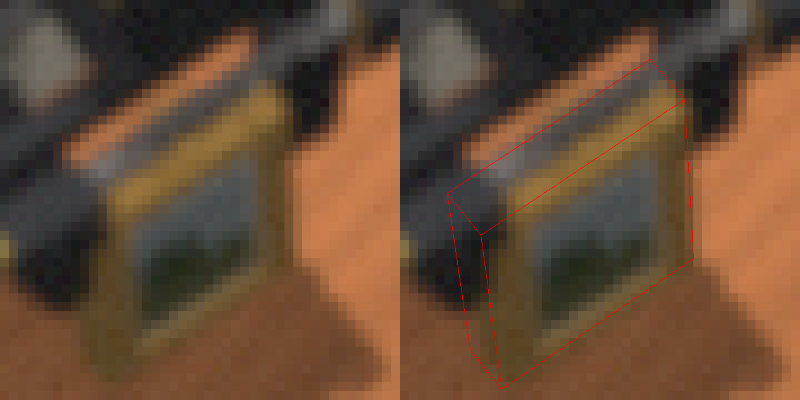

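The wireframe and the depth plane match the frame in the hand to about 1 mm (front face at 7.6 mm against 7 expected, tilt 0.2°), so it hasn't slipped. I approach the tip.

```bash
cat > st.py <<'E'
from h import *
s=monitor.observe();p=s['position'];y=np.radians(-13.5);c,q=np.cos(y),np.sin(y);R=s['tcp_rot']
zf=-R[:,0];L=p+.036*zf
print('loop rel tip (mm): xb %.1f yb %.1f z %.1f'%tuple(1e3*np.array([L[0]*c+L[1]*q-.6278,-L[0]*q+L[1]*c+.0312,L[2]-.1965])),'F',s['force'].round(2),'yaw %.1f'%np.degrees(np.arctan2(R[0,1],-R[1,1])),'tilt',R[:2,0].round(4),'t',round(s['time'],2))
E
python3 -m jog '[{"offset":[-0.01,0.001,-0.003],"turn":[0.3,0.4,-0.2],"claw":0.05},{"offset":[-0.01,0.0015,-0.003],"turn":[0,0,0],"claw":0.05},{"offset":[-0.01,0.0022,0],"turn":[0,0,0],"claw":0.05},{"offset":[0,0,0],"turn":[0,0,0],"claw":0.05}]' 30; python3 st.py
```

```text
time: 8.78
position: [0.6254, -0.1826, 0.1622]
tcp_rot: [[0.002, -0.234, -0.972], [-0.001, -0.972, 0.234], [-1.0, 0.0, -0.002]]
force: [-0.6, -0.5, -2.4]
finger_gap: 0.0599
loop rel tip (mm): xb 22.9 yb -0.3 z 1.7 F [-0.64 -0.49 -2.43] yaw -13.5 tilt [ 0.0023 -0.0008] t 8.78
```

```bash
python3 -m jog '[{"offset":[-0.005,0.0012,-0.002],"turn":[0,0,0],"claw":0.05},{"offset":[-0.005,0.0012,-0.002],"turn":[0,0,0],"claw":0.05},{"offset":[0,0,0],"turn":[0,0,0],"claw":0.05}]' 30; python3 st.py
```

```text
time: 9.15
position: [0.6149, -0.1801, 0.1582]
tcp_rot: [[0.003, -0.234, -0.972], [-0.001, -0.972, 0.234], [-1.0, 0.0, -0.003]]
force: [0.1, 0.5, -1.7]
finger_gap: 0.0597
loop rel tip (mm): xb 12.0 yb -0.4 z -2.3 F [ 0.12  0.47 -1.72] yaw -13.5 tilt [ 0.0029 -0.001 ] t 9.15
```

Next, past the tip in small steps, watching the force.

```bash
python3 -m jog '[{"offset":[-0.004,0.001,0],"turn":[0,0,0],"claw":0.05},{"offset":[-0.004,0.001,0],"turn":[0,0,0],"claw":0.05},{"offset":[0,0,0],"turn":[0,0,0],"claw":0.05}]' 30; python3 st.py; python3 -m jog '[{"offset":[-0.003,0.0008,0],"turn":[0,0,0],"claw":0.05},{"offset":[0,0,0],"turn":[0,0,0],"claw":0.05}]' 30; python3 st.py
```

```text
time: 9.52
position: [0.6065, -0.178, 0.1581]
tcp_rot: [[0.003, -0.234, -0.972], [-0.001, -0.972, 0.234], [-1.0, 0.0, -0.003]]
force: [0.3, 0.9, -1.6]
finger_gap: 0.0598
loop rel tip (mm): xb 3.4 yb -0.3 z -2.4 F [ 0.26  0.93 -1.56] yaw -13.5 tilt [ 0.003 -0.001] t 9.53
time: 9.78
position: [0.6034, -0.1772, 0.1582]
tcp_rot: [[0.003, -0.234, -0.972], [-0.001, -0.972, 0.234], [-1.0, 0.0, -0.003]]
force: [-0.3, -0.0, -2.3]
finger_gap: 0.059
loop rel tip (mm): xb 0.2 yb -0.2 z -2.3 F [-0.28 -0.05 -2.31] yaw -13.5 tilt [ 0.0032 -0.0011] t 9.78
```

```bash
python3 -m jog '[{"offset":[-0.003,0.0008,-0.001],"turn":[0,0,0],"claw":0.05},{"offset":[-0.002,0.0005,-0.001],"turn":[0,0,0],"claw":0.05},{"offset":[0,0,0],"turn":[0,0,0],"claw":0.05}]' 30; python3 st.py; python3 -m jog '[{"offset":[-0.003,0.0006,-0.0015],"turn":[0,0,0],"claw":0.05},{"offset":[-0.003,0.0006,-0.0015],"turn":[0,0,0],"claw":0.05},{"offset":[0,0,0],"turn":[0,0,0],"claw":0.05}]' 30; python3 st.py
```

```text
time: 10.15
position: [0.5981, -0.1758, 0.1561]
tcp_rot: [[0.003, -0.234, -0.972], [-0.001, -0.972, 0.234], [-1.0, 0.0, -0.003]]
force: [-0.4, 0.7, -2.4]
finger_gap: 0.0597
loop rel tip (mm): xb -5.3 yb -0.1 z -4.4 F [-0.42  0.69 -2.41] yaw -13.5 tilt [ 0.0033 -0.0011] t 10.15
time: 10.52
position: [0.5916, -0.1745, 0.1527]
tcp_rot: [[0.003, -0.234, -0.972], [-0.001, -0.972, 0.234], [-1.0, 0.0, -0.003]]
force: [-0.3, -0.2, -2.9]
finger_gap: 0.0598
loop rel tip (mm): xb -11.9 yb -0.3 z -7.8 F [-0.27 -0.23 -2.9 ] yaw -13.5 tilt [ 0.003 -0.001] t 10.53
```

```bash
python3 -m jog '[{"offset":[-0.002,0.0006,-0.002],"turn":[0,0,0],"claw":0.05},{"offset":[-0.002,0.0005,-0.002],"turn":[0,0,0],"claw":0.05},{"offset":[0,0,0],"turn":[0,0,0],"claw":0.05}]' 30; python3 st.py
python3 - <<'E'
from h import *
d=cam('scene'); np.savez('scene2.npz',**d);im=cv2.cvtColor(d['pixels'],cv2.COLOR_RGB2BGR)[215:290,190:265]
cv2.imwrite('pics/i1.png',cv2.resize(im,None,fx=7.8,fy=7.8,interpolation=cv2.INTER_CUBIC))
E
```

```text
time: 10.9
position: [0.5873, -0.1733, 0.1485]
tcp_rot: [[0.003, -0.234, -0.972], [-0.001, -0.972, 0.234], [-1.0, 0.0, -0.003]]
force: [0.3, 0.2, -1.9]
finger_gap: 0.0595
loop rel tip (mm): xb -16.4 yb -0.2 z -12.0 F [ 0.34  0.18 -1.86] yaw -13.5 tilt [ 0.0031 -0.0011] t 10.9
```

View pics/i1.png

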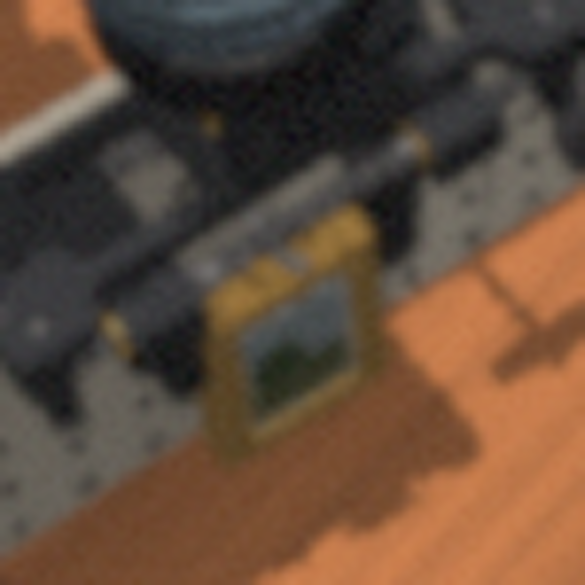

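The hook's grey tip now shows in front of the ring, over the middle of the frame's top edge at about (290,262) in the crop, so the loop is over the tip. I lower it to contact.

```bash
python3 -m jog '[{"offset":[0,0,-0.001],"turn":[0,0,0],"claw":0.05},{"offset":[0,0,-0.001],"turn":[0,0,0],"claw":0.05},{"offset":[0,0,0],"turn":[0,0,0],"claw":0.05}]' 30; python3 st.py; python3 -m jog '[{"offset":[0,0,-0.001],"turn":[0,0,0],"claw":0.05},{"offset":[0,0,0],"turn":[0,0,0],"claw":0.05}]' 30; python3 st.py
```

```text
time: 11.32
position: [0.5877, -0.1735, 0.1466]
tcp_rot: [[0.004, -0.234, -0.972], [-0.001, -0.972, 0.234], [-1.0, 0.0, -0.004]]
force: [-0.2, 0.2, -2.1]
finger_gap: 0.0597
loop rel tip (mm): xb -16.0 yb -0.3 z -13.9 F [-0.21  0.22 -2.07] yaw -13.5 tilt [ 0.0037 -0.0014] t 11.32
time: 11.58
position: [0.5877, -0.1735, 0.1456]
tcp_rot: [[0.004, -0.234, -0.972], [-0.001, -0.972, 0.234], [-1.0, 0.0, -0.004]]
force: [0.2, -0.5, -2.0]
finger_gap: 0.0597
loop rel tip (mm): xb -16.0 yb -0.3 z -14.9 F [ 0.19 -0.48 -2.04] yaw -13.5 tilt [ 0.0037 -0.0014] t 11.57
```

```bash
python3 -m jog '[{"offset":[0,0,-0.0006],"turn":[0,0,0],"claw":0.05},{"offset":[0,0,0],"turn":[0,0,0],"claw":0.05}]' 30; python3 st.py; python3 -m jog '[{"offset":[0,0,-0.0006],"turn":[0,0,0],"claw":0.05},{"offset":[0,0,0],"turn":[0,0,0],"claw":0.05}]' 30; python3 st.py
```

```text
time: 11.82
position: [0.5879, -0.1736, 0.1451]
tcp_rot: [[0.004, -0.234, -0.972], [-0.002, -0.972, 0.234], [-1.0, 0.001, -0.004]]
force: [0.6, -0.7, -0.7]
finger_gap: 0.0599
loop rel tip (mm): xb -15.8 yb -0.3 z -15.4 F [ 0.58 -0.68 -0.74] yaw -13.5 tilt [ 0.0041 -0.0015] t 11.82
time: 12.08
position: [0.588, -0.1736, 0.1449]
tcp_rot: [[0.004, -0.234, -0.972], [-0.002, -0.972, 0.234], [-1.0, 0.001, -0.005]]
force: [-0.0, -0.2, -0.9]
finger_gap: 0.0598
loop rel tip (mm): xb -15.7 yb -0.3 z -15.6 F [-0.02 -0.19 -0.92] yaw -13.5 tilt [ 0.0044 -0.0017] t 12.07
```

```bash
python3 -m jog '[{"offset":[0,0,-0.0006],"turn":[0,0,0],"claw":0.05}]' 30|grep -E "pos|force"; python3 -m jog '[{"offset":[0,0,-0.0006],"turn":[0,0,0],"claw":0.05}]' 30|grep -E "pos|force"; python3 -m jog '[{"offset":[0,0,0],"turn":[0,0,0],"claw":0.05}]' 30|grep -E "pos|force"
```

```text
position: [0.5881, -0.1737, 0.1446]
force: [0.2, 0.7, 0.7]
position: [0.5882, -0.1737, 0.1443]
force: [-1.8, 0.6, 2.3]
position: [0.5882, -0.1737, 0.1445]
force: [-1.0, 0.2, 0.5]
```

```bash
python3 -m jog '[{"offset":[-0.0002,0,-0.0008],"turn":[0,0,0],"claw":0.05}]' 30|grep -E "pos|force"; python3 -m jog '[{"offset":[-0.0002,0,-0.0008],"turn":[0,0,0],"claw":0.05}]' 30|grep -E "pos|force"
```

```text
position: [0.5882, -0.1738, 0.1441]
force: [-1.6, 1.2, 3.8]
position: [0.5882, -0.1738, 0.1437]
force: [-2.0, 0.8, 5.4]
```

```bash
python3 -m jog '[{"offset":[-0.0001,0,-0.0004],"turn":[0,0,0],"claw":0.05}]' 30|grep -E "time|pos|force"; python3 -m jog '[{"offset":[-0.0001,0,-0.0004],"turn":[0,0,0],"claw":0.05}]' 30|grep -E "pos|force"; python3 st.py
```

```text
time: 12.82
position: [0.5883, -0.1739, 0.1438]
force: [-2.4, 2.1, 4.9]
position: [0.5884, -0.1739, 0.1438]
force: [-2.5, 1.4, 5.1]
loop rel tip (mm): xb -15.4 yb -0.5 z -16.7 F [-2.51  1.44  5.12] yaw -13.5 tilt [ 0.0071 -0.0031] t 12.95
```

```bash
python3 -m jog '[{"offset":[-0.0001,0.0001,-0.0004],"turn":[0,0,0],"claw":0.05}]' 30|grep -E "time|pos|force"; python3 -m jog '[{"offset":[-0.0001,0.0001,-0.0004],"turn":[0,0,0],"claw":0.05}]' 30|grep -E "pos|force";python3 -m jog '[{"offset":[-0.0001,0.0001,-0.0004],"turn":[0,0,0],"claw":0.05}]' 30|grep -E "pos|force"; python3 -m jog '[{"offset":[-0.0001,0.0001,-0.0004],"turn":[0,0,0],"claw":0.05}]' 30|grep -E "time|pos|force|gap"
```

```text
time: 13.08
position: [0.5884, -0.1739, 0.1437]
force: [-2.6, 1.0, 4.7]
position: [0.5884, -0.1739, 0.1437]
force: [-2.2, 1.5, 5.3]
position: [0.5884, -0.1739, 0.1436]
force: [-3.0, 1.0, 5.0]
time: 13.45
position: [0.5884, -0.1739, 0.1436]
force: [-2.7, 1.1, 5.3]
finger_gap: 0.0597
```

The pull held at about 5 N for more than 0.5 s, so the loop is held. Next I ease off to zero pull, with the hook carrying only the frame.

```bash
python3 -m jog '[{"offset":[0,0,0.0003],"turn":[-0.1,0.2,0],"claw":0.05},{"offset":[-0.0002,0,0.0002],"turn":[-0.1,0.2,0],"claw":0.05}]' 30|grep -E "pos|force"; python3 -m jog '[{"offset":[-0.0002,0,0],"turn":[0,0,0],"claw":0.05}]' 30|grep -E "pos|force"; python3 st.py
```

```text
position: [0.5881, -0.174, 0.1441]
force: [-0.5, 0.4, 2.0]
position: [0.588, -0.174, 0.1441]
force: [-1.0, 0.8, 3.8]
loop rel tip (mm): xb -15.5 yb -0.5 z -16.4 F [-1.04  0.84  3.76] yaw -13.5 tilt [ 0.0012 -0.0081] t 13.82
```

```bash
python3 -m jog '[{"offset":[-0.0001,0,0.0004],"turn":[0.2,0,0],"claw":0.05},{"offset":[0,0,0.0003],"turn":[0.2,0,0],"claw":0.05}]' 30|grep -E "pos|force"; python3 -m jog '[{"offset":[0,0,0],"turn":[0,0,0],"claw":0.05}]' 30|grep -E "pos|force"; python3 st.py
```

```text
position: [0.5879, -0.1738, 0.1444]
force: [-1.0, 1.0, 0.8]
position: [0.5879, -0.1738, 0.1443]
force: [-0.9, 1.3, 1.6]
loop rel tip (mm): xb -15.6 yb -0.5 z -16.2 F [-0.86  1.33  1.58] yaw -13.5 tilt [0.0012 0.    ] t 14.2
```

```bash
python3 -m jog '[{"offset":[0,0,0.0003],"turn":[0,0,0],"claw":0.05}]' 30|grep -E "pos|force"; python3 -m jog '[{"offset":[0,0.0,0],"turn":[0,0,0],"claw":0.05}]' 30|grep -E "pos|force"; python3 st.py
```

```text
position: [0.5879, -0.1738, 0.1444]
force: [-1.9, 0.4, 1.4]
position: [0.5879, -0.1738, 0.1444]
force: [-0.5, 0.7, 1.5]
loop rel tip (mm): xb -15.6 yb -0.5 z -16.1 F [-0.47  0.66  1.48] yaw -13.5 tilt [0.0012 0.0001] t 14.45
```

```bash
python3 -m jog '[{"offset":[0,0,0.0004],"turn":[0,0,0],"claw":0.05}]' 30|grep -E "pos|force"; python3 -m jog '[{"offset":[0,0.0,0.0001],"turn":[0,0,0],"claw":0.05}]' 30|grep -E "pos|force"; python3 st.py
```

```text
position: [0.5879, -0.1737, 0.1446]
force: [-0.7, 0.6, -0.2]
position: [0.5879, -0.1737, 0.1446]
force: [-0.2, 0.4, 0.9]
loop rel tip (mm): xb -15.7 yb -0.5 z -15.9 F [-0.22  0.4   0.9 ] yaw -13.5 tilt [0.001  0.0002] t 14.7
```

```bash
python3 -m jog '[{"offset":[0,0,0],"turn":[0,0,0],"claw":0.055},{"offset":[0,0,0],"turn":[0,0,0],"claw":0.0585}]' 4|grep -E "pos|force|gap"; python3 -m jog '[{"offset":[0,0,0],"turn":[0,0,0],"claw":0.061},{"offset":[0,0,0],"turn":[0,0,0],"claw":0.064},{"offset":[0,0,0],"turn":[0,0,0],"claw":0.07},{"offset":[0,0,0],"turn":[0,0,0],"claw":0.075},{"offset":[0,0,0],"turn":[0,0,0],"claw":0.075}]' 4|grep -E "pos|force|gap"; python3 st.py;python3 - <<'E'
from h import *
d=cam('scene'); im=cv2.cvtColor(d['pixels'],cv2.COLOR_RGB2BGR)[215:290,190:265]
cv2.imwrite('pics/j1.png',cv2.resize(im,None,fx=7.8,fy=7.8,interpolation=cv2.INTER_CUBIC))
E
```

```text
position: [0.5879, -0.1739, 0.1445]
force: [-0.2, -0.2, 0.2]
finger_gap: 0.0601
position: [0.5878, -0.174, 0.1444]
force: [0.3, -0.4, -0.3]
finger_gap: 0.0749
loop rel tip (mm): xb -15.7 yb -0.8 z -16.1 F [ 0.27 -0.39 -0.34] yaw -13.5 tilt [ 0.0009 -0.0001] t 15.57
```

View pics/j1.png

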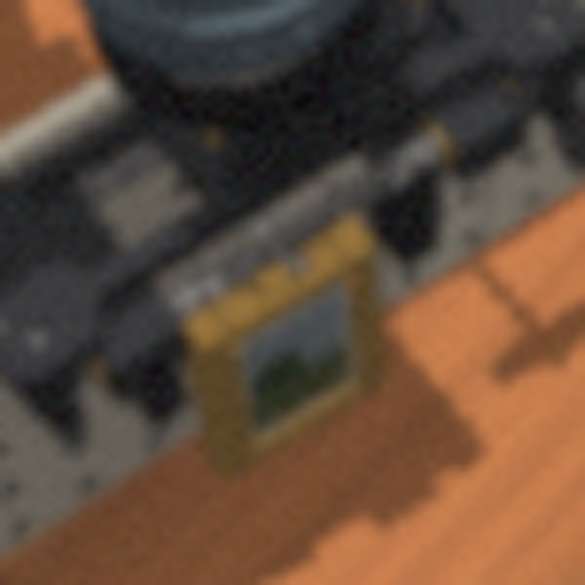

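The frame hangs on the hook, at about (285,340) in the crop, with the fingers clear on both sides. I withdraw straight up.

```bash
python3 -m jog '[{"offset":[0,0,0.005],"turn":[0,0,0],"claw":0.084},{"offset":[0,0,0.008],"turn":[0,0,0],"claw":0.084},{"offset":[0,0,0.01],"turn":[0,0,0],"claw":0.084}]'; python3 st.py
```

```text
time: 16.0
position: [0.5874, -0.1738, 0.1681]
tcp_rot: [[-0.0, -0.234, -0.972], [0.0, -0.972, 0.234], [-1.0, -0.0, 0.0]]
force: [0.7, -0.9, 0.3]
finger_gap: 0.0839
loop rel tip (mm): xb -16.0 yb -0.7 z 7.6 F [ 0.72 -0.87  0.34] yaw -13.5 tilt [-0.0002  0.0005] t 16.0
```

```bash
python3 -m jog '[{"offset":[0,0,0.015],"turn":[0,0,0],"claw":0.084},{"offset":[0,0,0.02],"turn":[0,0,0],"claw":0.084},{"offset":[0,0,0.03],"turn":[0,0,0],"claw":0.084},{"offset":[0,0,0.04],"turn":[0,0,0],"claw":0.084},{"offset":[0,0,0.05],"turn":[0,0,0],"claw":0.084}]'; python3 st.py
```

```text
time: 16.62
position: [0.5859, -0.1731, 0.3291]
tcp_rot: [[-0.003, -0.234, -0.972], [0.002, -0.972, 0.234], [-1.0, -0.001, 0.003]]
force: [0.2, 0.1, -0.8]
finger_gap: 0.0838
loop rel tip (mm): xb -17.6 yb -0.4 z 168.6 F [ 0.22  0.11 -0.81] yaw -13.5 tilt [-0.0031  0.0019] t 16.62
```

```bash
python3 -m jog '[{"offset":[-0.055,0.01,0.02],"turn":[0,0,0],"claw":0.084},{"offset":[-0.055,0.01,0.0],"turn":[0,0,0],"claw":0.084},{"offset":[-0.055,0.01,0],"turn":[0,0,0],"claw":0.084},{"offset":[-0.03,0.01,0],"turn":[0,0,0],"claw":0.084},{"offset":[0,0,0],"turn":[0,0,0],"claw":0.084}]'
python3 - <<'E'
from h import *
for n,(x0,x1,y0,y1),f in(('scene',(120,330,130,310),3.7),('top',(240,450,140,275),3.8)):
    d=cam(n,n+'9.png');np.savez(n+'9.npz',**d);im=cv2.cvtColor(d['pixels'],cv2.COLOR_RGB2BGR)[y0:y1,x0:x1]
    cv2.imwrite('pics/k1%s.png'%n,cv2.resize(im,None,fx=f,fy=f,interpolation=cv2.INTER_CUBIC))
E
```

```text
time: 17.25
position: [0.3882, -0.1332, 0.3609]
tcp_rot: [[0.013, -0.234, -0.972], [-0.009, -0.972, 0.234], [-1.0, 0.006, -0.014]]
force: [0.5, -0.0, 0.7]
finger_gap: 0.0841
```

View pics/k1scene.png

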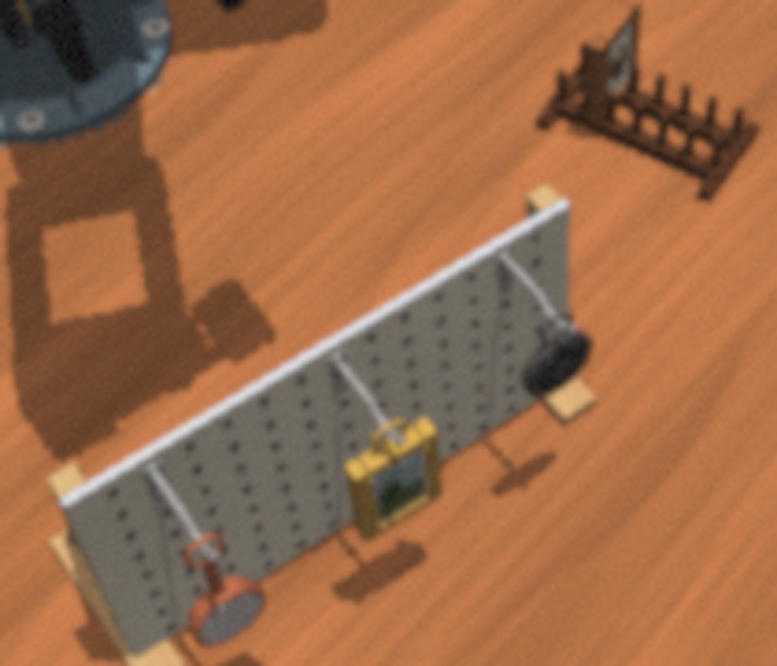

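View pics/k1top.png

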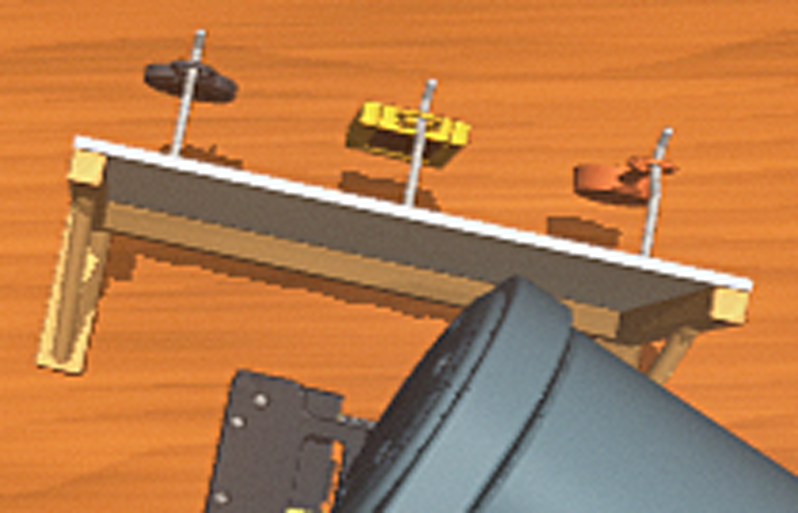

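The frame hangs by its ring on the middle hook, at about (395,475) in the scene crop and (415,130) in the top crop. The trivet, pan, rack and easel frame look unmoved. I check that nothing is still swinging, then hand in.

```bash
python3 -m jog '[{"offset":[0,0,0],"turn":[0,0,0],"claw":0.084},{"offset":[0,0,0],"turn":[0,0,0],"claw":0.084},{"offset":[0,0,0],"turn":[0,0,0],"claw":0.084},{"offset":[0,0,0],"turn":[0,0,0],"claw":0.084},{"offset":[0,0,0],"turn":[0,0,0],"claw":0.084}]'>/dev/null; python3 -m jog '[{"offset":[0,0,0],"turn":[0,0,0],"claw":0.084},{"offset":[0,0,0],"turn":[0,0,0],"claw":0.084},{"offset":[0,0,0],"turn":[0,0,0],"claw":0.084},{"offset":[0,0,0],"turn":[0,0,0],"claw":0.084},{"offset":[0,0,0],"turn":[0,0,0],"claw":0.084}]'
python3 - <<'E'
from h import *
def c(p,box):
    x0,x1,y0,y1=box;h=cv2.cvtColor(p,cv2.COLOR_RGB2HSV)[y0:y1,x0:x1];m=(h[...,0]>=20)&(h[...,0]<34)&(h[...,1]>120)&(h[...,2]>80)
    v,u=np.nonzero(m);return len(u),u.mean()+x0,v.mean()+y0
for k in range(3):
  for n,b in(('scene',(205,245,235,280)),('top',(325,370,160,190))): print(n,c(np.load(n+'9.npz')['pixels'],b),c(cam(n)['pixels'],b))
s=cam('scene')['pixels'].astype(int);d=np.abs(s-np.load('scene0.npz')['pixels']).max(2)
for nm,(x0,x1,y0,y1) in dict(trivet=(258,282,215,240),pan=(168,195,270,305),easel=(270,297,130,165)).items(): print(nm,np.percentile(d[y0:y1,x0:x1],[50,95]))
E
```

```text
time: 18.6
position: [0.3915, -0.1345, 0.3598]
tcp_rot: [[0.01, -0.233, -0.973], [-0.006, -0.973, 0.233], [-1.0, 0.004, -0.011]]
force: [0.3, -0.1, 0.7]
finger_gap: 0.0842
scene (82, np.float64(225.5121951219512), np.float64(251.7439024390244)) (85, np.float64(224.61176470588236), np.float64(252.0235294117647))
top (127, np.float64(348.40157480314963), np.float64(171.89763779527559)) (130, np.float64(348.39230769230767), np.float64(172.01538461538462))
scene (82, np.float64(225.5121951219512), np.float64(251.7439024390244)) (79, np.float64(224.8987341772152), np.float64(252.1139240506329))
top (127, np.float64(348.40157480314963), np.float64(171.89763779527559)) (128, np.float64(348.3984375), np.float64(172.0234375))
scene (82, np.float64(225.5121951219512), np.float64(251.7439024390244)) (77, np.float64(224.97402597402598), np.float64(251.76623376623377))
top (127, np.float64(348.40157480314963), np.float64(171.89763779527559)) (129, np.float64(348.38759689922483), np.float64(172.02325581395348))
trivet [3. 7.]
pan [3. 6.]
easel [3. 8.]
```

Still, and the bystanders are unchanged.

```bash
python3 -c "
from bench import workorder
print(workorder.close_job())"
```

```text
the job is handed in; nothing more can be done
None
```

The brass frame is hanging by its loop in the bend of the empty middle hook, and the job is handed in at about 19 s. I don't know the verdict, because handing in doesn't report one.

- **Tug:** before letting go I pulled straight down at 4.7–5.4 N for about 0.75 s. Adding the frame's weight of about 2.2 N, the hook carried about 7.5 N vertically. There was also up to 3 N of sideways force, so the total stayed near 8 N, under the 12 N limit.
- **Final checks:** after release the pictures show the ring on the hook. Over 1.4 s the frame held still to about 0.1 pixel in the top view. In the scene view it moved 0.5–0.9 pixel, with a noisy colour mask of only about 80 pixels. The trivet, pan and easel frame look unchanged, and the gripper is well clear.
- **Disagreements:** I measured the hook as bent down by about 5 mm. The loop seated about 1.5 mm higher than that predicts, which is within the 2 mm calibration error. The arm drifted a few mm on long descents, up to 9 mm above the rack, and I corrected this before the grasp and before putting the loop over the hook.

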